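# Load a battery pack into the guarded charger

### The arm

A 6-joint arm with a two-finger parallel gripper is mounted at the origin on the work surface. World frame = base frame: x ahead of the robot, y to its left, z up, the work surface at z = 0. Lengths are in m, angles in rad, forces in N, time in s.
With the tool pointing down it reaches from about 0.25 to 0.775 m from the base axis. Payload 4 kg.
Tool frame: the origin (TCP) lies midway between the tips of the shut fingers; the grasp point (between the pads) lies 19 mm behind it; z points along the fingers, y is the direction in which the jaws open and shut (so a half turn about z gives the same grasp; the last joint's range is limited). The gripper opens to 94 mm and grips with 3 to 60 N. Pads are 16 mm wide; open, the fingers measure 119 mm over their backs; the gripper's body (75 mm by 177 mm) begins 78 mm behind the grasp point.
Start: joints at [-1.366, 0.087, 1.371, -0, 1.684, -0.103], TCP at [0.167, -0.524, 0.206] pointing down, gripper open.
Joint ranges: [-3.1, 3.1], [-0.76, 2.03], [0.27, 2.55], [-1.08, 4.22], [0.17, 2.65], [-2.57, 2.57]. Speed limits (rad/s): [2.79, 2.79, 3.14, 3.14, 3.14, 3.14].

### API

Orientations are given as [roll, pitch, yaw] about the fixed x, y, z axes, in that order (R = Rz(yaw) Ry(pitch) Rx(roll)).
In Python, from bench import robot, cams gives the robot as it stands.
- The arm moves only by the tool step_arm, never from a script. Its argument "plan" is a list that holds one entry, the list of rows, each a list of 5 numbers: the shift along the world's x, y, z in mm, then the turn about the world's z in rad, then the opening in per cent of the stroke, from 0 (shut) to 100 (fully open). In form: [[[tx, ty, tz, turn, fingers], ...]]. A call has 1 to 8 rows; each row is the pose to reach, as a shift and turn from the pose commanded when the call began; what a row does not reach only later rows make up. A row lasts 1/12 s, in which the tool goes at most 41.7 mm and 7.16 degrees, less where a joint would pass 70% of its speed; a pose out of reach is approached as far as the arm can. A call with a gripper value outside its range is refused whole. The fingers move at their own pace and stop on an object; the grip force is fixed at half the most. Time passes only in rows, so rows that repeat a pose let the fingers close. It gives the time, the measured TCP pose, the force and the opening at its end, in the units of the state.
- robot.get_obs(): the state, without advancing time (a new reading comes with each control period).
- cams.snapshot(name): name is "scene" or "top" or "wrist"; returns a dict with "frame" (400x640x3 uint8, red, green, blue), "camera_matrix" (3x3 intrinsics, pixels), "origin" and "attitude" of the camera in the world; the wrist camera has in their place "T_tool_cam" (4x4, takes a point from camera to tool coordinates, whose origin is the TCP and whose axes are the flange's). Camera axes: x right, y down, z forward; pixel columns grow to the right and rows downward; lengths in m; the calibration is good to about 2 mm. The wrist camera is an equidistant fisheye: a pixel r from the principal point sees the ray r / f radians off the axis. A picture is of the moment at which its call begins: read the wrist's pose just before it. There is no depth.
- robot.close_job(): hands the job in, once; it reports no verdict.
The state is a dict: "time": time; "joint_positions": joint angles; "qvel": joint speeds; "joint_torque": joint torques, N m; "tool_pos": TCP position; "ee_rot": TCP orientation; "wrist_force": force on the tool from outside, world axes, zero at the start; "wrist_torque": the same for the moment, N m; "width": finger opening in m.
Only numpy, scipy, OpenCV 4.12 (cv2) and the standard library are available. Lean on these libraries where they do the work, as an engineer would, in place of code of your own. Each camera call takes 0.05 s, during which the arm holds its last target. There are 200 camera calls.

### The job

Lift the gate's gravity latch and swing the guard gate of the charger wide open (about a right angle), then take the tall battery pack with the grooved sides and push it foot first, fully home, into the slanted charging bay until the sprung side ball clicks into its groove. Let go of it, swing the gate shut again so that the latch bar drops back behind its keeper, and leave the motor, the wheel and the beam where they are.

Things in the scene. Friction and masses are not known exactly. Their poses are not given: they have to be found in the camera images.
- pack: Battery pack, grey block standing on the desk, 40 (x) x 56 (y) x 120 mm tall (z up), 0.2-0.45 kg; origin at the centre of its foot's underside. Lowest 6 mm stepped in to 35 x 51 mm. A black groove, 21 to 39 mm above the foot and 6 mm deep, crosses both the +y and -y sides, so either half-turn about z fits. Grip it above the grooves, across the 40 or the 56 mm.
- dock: Charging station, fixed; origin on the desk, x from gate to back, y to the hinge side, z up. Grey base plate, x -90 to 160, y -150 to 150 mm, 12 mm thick. Gate plane at x -55; keeper post at y -125, 196 mm high; hinge post at y 113, 170 mm high; bay in the middle, a black power box 87 mm high behind it.
- bay: Grey sleeve in the dock leaning 35 degrees so that its mouth looks up and towards the gate. Origin: centre of its floor (dock x 50, z 42 mm); z out of the mouth along the insertion line, y = dock y. Cavity 43 (x) x 59 mm (y), straight to 52 mm above the floor, flared black lip to 62 mm, 4 mm wider each side. Home: pack origin and z axis on the bay's (or half-turned), 58 mm of it standing out.
- detent (a joint): Sprung steel ball, 20 mm across, in the bay's +y wall, centred 30 mm above the floor. 0 = out (6.5 mm into the cavity), up to 0.009 m as it is pushed back. 6 N preload + 2 N/mm; pushing the pack past takes roughly 4 to 12 N, its weight is not enough. With the pack home it springs into the groove and reads about 0.
- gate (a joint): Guard gate angle, rad: 0 shut, grows to 1.75 as it swings out to dock -x (clockwise from above). Clear upright panel in an aluminium frame, 190 mm wide, 23 to 165 mm above the desk, 10 mm thick, 0.45 kg; stays where left (0.1 N m friction). Shut, it lies along dock y and bars the way to the bay; only the latch bar holds it.
- gate_hinge (a point): Point on the gate's vertical hinge axis, 177 mm above the desk (the height of the latch bar's axis): dock x -55, y +100 mm. Shut, the gate extends from here along dock -y.
- latch (a joint): Latch bar angle, rad: 0 level (on a stop), grows to 0.5 as its free end is lifted; falls back by its weight (0.09 kg). Steel bar 10 mm thick along the gate's top, pivoted on the gate 80 mm from the hinge; its free end, 150 mm past the pivot, lies behind the keeper's lug and clears it above 0.10 rad. The lug's front is a 45 degree ramp: on shutting the bar may ride up it or be held lifted.
- knob (a point): Centre of the black ball knob, 24 mm across, on a 10 mm stem on the latch bar: 207 mm above the desk with the bar level, 130 mm from the hinge along the gate, 50 mm past the bar's pivot, 30 mm above the bar's axis. Raised 12 mm, the bar stands at about 0.25 rad (the knob then also moves 8 mm towards the hinge). Moves with gate and latch.
- motor: Bystander: grey motor block 44 x 56 x 62 mm with a black round cap and a short shaft, 94 mm high in all, without grooves, 0.3 kg, standing on the desk; origin at the centre of its underside.
- wheel: Bystander: black rubber wheel, 68 mm across and 30 mm thick, lying flat on the desk; origin at the centre of its underside.
- beam: Bystander: white perforated plastic beam 160 x 16 x 16 mm lying on the desk along its x; origin at the centre of its underside.
Not all that is in view belongs to the job. Leave any red look-alike of the pack alone.

How it is judged:
On the way, in this order (a step that is already met when the one before it is completed fails the run):
1. the latch bar is lifted clear of its keeper with the gate still shut (value of joint latch above 0.1 rad and value of joint gate below 0.15 rad), for 0.05 s.
2. the gate is swung wide open (beyond 1.2 rad) (value of joint gate above 1.2 rad), for 0.1 s.
3. the pack is fully home in the bay, the ball sprung out into its groove (z of pack in the frame of bay between -0.003 and 0.004 m and x of pack in the frame of bay between -0.004 and 0.004 m and y of pack in the frame of bay between -0.004 and 0.004 m and angle between the z axis of pack and the z axis of bay, either way round below 0.07 rad and value of joint detent below 0.0015 m), for 0.2 s.
4. the gate is shut again and the latch bar is down behind its keeper (value of joint gate below 0.05 rad and value of joint latch below 0.06 rad), for 0.2 s.
At the end, for the whole second after the job is handed in: The pack is in the bay within 4 mm of fully home along and across the bay's axis and within 4 degrees of it, at rest and released, with the ball out in its groove (below 1.5 mm); the gate is shut (below 0.05 rad) and the latch bar down (below 0.06 rad) (all of step 3 and all of step 4 and linear speed of pack below 0.01 m/s and contact force between the fingers and pack below 0.1 N); the robot touches nothing.
It fails at once if the motor is moved by more than 30 mm (distance of motor from where it was at the start of the episode above 0.03 m).
It fails at once if the wheel is moved by more than 30 mm (distance of wheel from where it was at the start of the episode above 0.03 m).
It fails at once if the beam is moved by more than 30 mm (distance of beam from where it was at the start of the episode above 0.03 m).
It also fails if it takes over 72 s, if anything falls off the work surface, if the arm or the gripper's body presses on something with over 40 N, if the wrist force passes 120 N, or if a joint passes its speed limit or range.

## Working session

There is one attempt and no reset: what is moved stays moved. The work goes in short steps, Python scripts to look and compute and a tool call to move; the robot and the scene stay as the last step left them, time stands still between calls to the robot, and variables do not carry over. Pictures are saved under pics/ and viewed, about 8 in all and at most 12, crops included, and the job is handed in when it is done.

Besides the shell and the picture viewer there is one more tool, called after "Request:" in YAML: its name, and indented under it one key for each argument. step_arm: Moves the arm, as the interface text tells. Its arguments: {"type":"object","properties":{"plan":{"type":"array"}},"required":["plan"]}

```bash
ls; mkdir -p pics
python3 - <<'E'
from bench import robot,cams
import cv2
o=robot.get_obs();print(o)
for n in("scene","top","wrist"):
    s=cams.snapshot(n);cv2.imwrite(f"pics/{n}0.png",s["frame"][:,:,::-1])
    print(n,{k:v for k,v in s.items() if k!="frame"})
E
```

```text
pics
{'time': 0.0, 'joint_positions': array([-1.36606864e+00,  8.79221862e-02,  1.37226687e+00, -2.22405511e-05,
        1.68357219e+00, -1.03114808e-01]), 'qvel': array([-4.72393811e-04, -7.18771078e-04,  2.00830110e-04, -8.95899523e-05,
        1.17639560e-03, -1.60847135e-05]), 'joint_torque': array([-1.38147952e-04, -3.40184462e+01, -3.02426434e+01,  7.17862439e-02,
        3.31257808e-02, -1.63668938e-04]), 'tool_pos': array([ 0.16651966, -0.52360844,  0.2043157 ]), 'ee_rot': array([-3.13943331e+00, -2.01230036e-04,  3.07839801e-01]), 'wrist_force': array([-0.20616777,  0.11109279,  0.5596507 ]), 'wrist_torque': array([-0.00832169, -0.01632553,  0.02511914]), 'width': 0.09416271914756122}
scene {'camera_matrix': array([[410.00709539,   0.        , 321.69375522],
       [  0.        , 410.00709539, 200.86276079],
       [  0.        ,   0.        ,   1.        ]]), 'origin': array([0.9098107 , 0.5646908 , 0.96541778]), 'attitude': array([-2.40356661,  0.01359236,  2.61009734])}
top {'camera_matrix': array([[365.58540804,   0.        , 317.44814657],
       [  0.        , 365.58540804, 201.61176155],
       [  0.        ,   0.        ,   1.        ]]), 'origin': array([ 0.40895464, -0.07782601,  1.06938664]), 'attitude': array([-2.98726936,  0.01740733, -1.56342655])}
wrist {'camera_matrix': array([[309.70691629,   0.        , 316.26722653],
       [  0.        , 309.70691629, 201.96746772],
       [  0.        ,   0.        ,   1.        ]]), 'T_tool_cam': array([[ 1.03929046e-04, -9.59668762e-01, -2.81133166e-01,
         8.20334610e-02],
       [ 9.99999874e-01, -3.83443267e-05,  5.00570200e-04,
        -8.12778671e-04],
       [-4.91161446e-04, -2.81133183e-01,  9.59668637e-01,
        -1.77643754e-01],
       [ 0.00000000e+00,  0.00000000e+00,  0.00000000e+00,
         1.00000000e+00]])}
```

View pics/scene0.png

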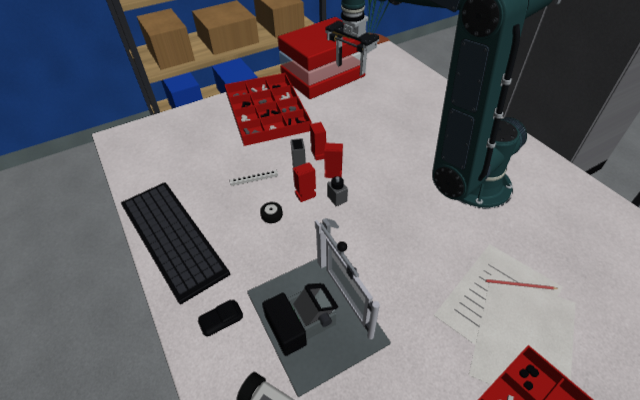

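View pics/top0.png

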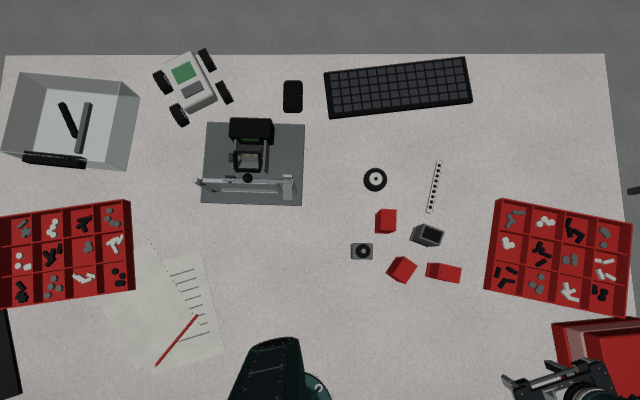

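Scene: the dock sits at top px (252,165) with its gate facing the robot and the hinge on the left (+y). The grey pack is at about top (428,235), with red look-alikes around it. The motor is at (362,251), the wheel at (375,180) and the beam at (434,187). I'll zoom in for coarse positions.

```bash
cat > h.py <<'E'
import numpy as np,cv2
from scipy.spatial.transform import Rotation as R
from bench import robot,cams
def rot(a): return R.from_euler('xyz',a).as_matrix()
def cam(s,obs=None):
    if 'origin' in s: return s['camera_matrix'],rot(s['attitude']),np.array(s['origin']),False
    T=s['T_tool_cam'];Rt=rot(obs['ee_rot'])
    return s['camera_matrix'],Rt@T[:3,:3],Rt@T[:3,3]+obs['tool_pos'],True
def ray(c,uv):
    K,Rc,o,f=c;x=(uv[0]-K[0,2])/K[0,0];y=(uv[1]-K[1,2])/K[1,1]
    if f:
        r=np.hypot(x,y);d=np.array([x/r*np.sin(r),y/r*np.sin(r),np.cos(r)])
    else: d=np.array([x,y,1])
    return o,Rc@(d/np.linalg.norm(d))
def proj(c,P):
    K,Rc,o,f=c;p=(np.atleast_2d(P)-o)@Rc
    if f:
        r=np.hypot(p[:,0],p[:,1]);k=np.arctan2(r,p[:,2])/r
    else: k=1/p[:,2]
    return np.c_[K[0,0]*p[:,0]*k+K[0,2],K[1,1]*p[:,1]*k+K[1,2]]
def atz(c,uv,z):
    o,d=ray(c,uv);return o+d*(z-o[2])/d[2]
def snap(n):
    ob=robot.get_obs();s=cams.snapshot(n);return cam(s,ob),np.ascontiguousarray(s['frame'][:,:,::-1]),ob
E
python3 - <<'E'
from h import *
import pickle
ct,T,_=snap("top");cs,S,_=snap("scene");pickle.dump((ct,cs),open('cams.pkl','wb'))
def z(I,x,y): return cv2.resize(I[y:y+100,x:x+133],(399,300),interpolation=cv2.INTER_CUBIC)
cv2.imwrite('pics/c1.png',np.vstack([np.hstack([z(T,185,112),z(T,345,180)]),np.hstack([cv2.resize(S[215:395,240:395],(399,463))[:300],z(S,225,115)])]))
for n,u in dict(dockc=(252,163),pack=(428,240),knob=(248,178)).items(): print(n,atz(ct,u,0.1 if n!='knob' else .207).round(3))
for u in [(203,206),(300,206),(305,124),(207,122)]: print(atz(ct,u,.012).round(3))
E
```

```text
dockc [0.666 0.12  0.1  ]
pack [ 0.459 -0.351  0.1  ]
knob [0.6   0.107 0.207]
[0.559 0.278 0.012]
[ 0.56  -0.007  0.012]
[ 0.811 -0.019  0.012]
[0.817 0.28  0.012]
```

View pics/c1.png

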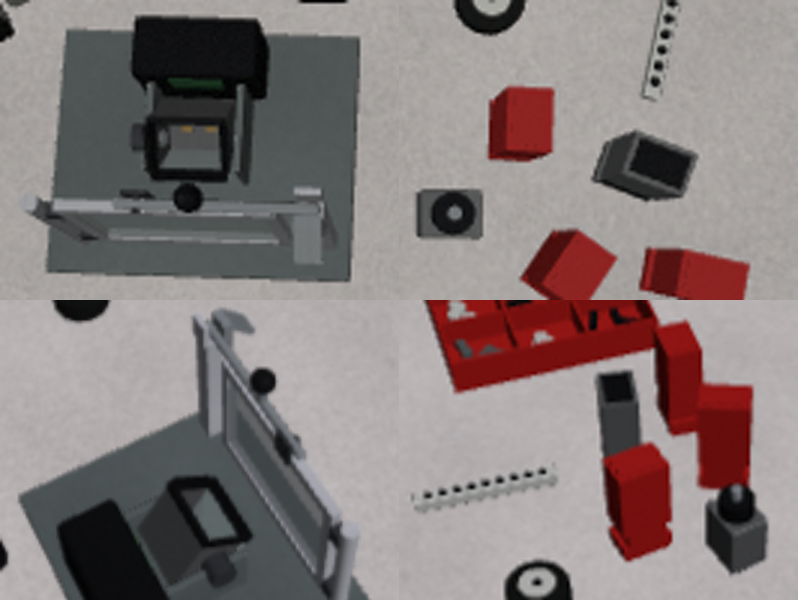

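The base corners are at top px (207.3,121.7), (304.7,124.3), (302.3,205.7) and (200.7,202.3). The pack is the open-topped grey block, with its top corners at about (423,224), (461,232)·, sized 56 by 40. I'll fit both poses.

Run:
```python
from h import *
import pickle
from scipy.optimize import least_squares
ct,cs=pickle.load(open('cams.pkl','rb'))
def fit(loc,uvt,x0,zs=None,sc=None):
    def f(x):
        P=np.array(loc)@R.from_euler('z',x[2]).as_matrix().T+[x[0],x[1],0]
        r=proj(ct,P)-uvt
        return r.ravel()
    s=least_squares(f,x0);return s.x.round(4),s.fun.reshape(-1,2).round(1)
t=lambda x,y:(185+x/3,112+y/3)
kz=.207
print('dock',*fit([(.16,.15,.012),(.16,-.15,.012),(-.09,-.15,.012),(-.09,.15,.012),(-.055,-.03,kz)],[t(67,29),t(359,37),t(352,281),t(47,271),t(188,197)],[.67,.12,0]))
p=lambda x,y:(345+(x-399)/3,180+y/3)
a,b=.02,.028
print('pack',*fit([(a,b,.12),(a,-b,.12),(-a,-b,.12),(-a,b,.12)],[p(635,131),p(698,153),p(682,199),p(614,177)],[.46,-.35,-.34]))
print('motor',atz(ct,p(453,213),.075).round(3))
```

```text
dock [ 0.6553  0.1347 -0.0257] [[-0.4 -0.3]
 [ 0.6 -0.4]
 [-0.4 -0.1]
 [-0.5  0.1]
 [ 0.6  0.5]]
pack [ 0.4709 -0.3538 -0.3562] [[-0.5  0.2]
 [-0.8  0.6]
 [-0.3 -0.2]
 [ 1.6 -0.6]]
motor [ 0.43  -0.183  0.075]
```

Request:
step_arm:
  plan:
    - [[0, 0, 150, 0.3, 100], [60, 60, 190, 0.4, 100], [130, 140, 190, 0.5, 100], [160, 200, 190, 0.6, 100], [180, 240, 190, 0.7, 100], [200, 280, 190, 0.8, 100], [230, 310, 190, 0.9, 100], [250, 340, 190, 1.0, 100]]

```text
time: 0.92
tool_pos: [0.3205, -0.3197, 0.3657]
ee_rot: [3.14, 0.001, 1.313]
wrist_force: [0.4, -0.2, 0.0]
width: 0.0935
```

Request:
step_arm:
  plan:
    - [[0, 0, 0, 0, 100], [0, 0, 0, 0, 100]]

```text
time: 1.08
tool_pos: [0.3208, -0.32, 0.3657]
ee_rot: [3.14, 0.002, 1.311]
wrist_force: [0.6, 0.1, 0.9]
width: 0.0939
```

Request:
step_arm:
  plan:
    - [[20, 30, 0, 0.1, 100], [40, 60, 0, 0.234, 100], [60, 95, 0, 0.234, 100], [85, 130, 0, 0.234, 100], [105, 165, 0, 0.234, 100], [130, 200, 0, 0.234, 100], [150, 230, 0, 0.234, 100], [170, 260, 0, 0.234, 100]]

```text
time: 1.75
tool_pos: [0.4906, -0.0612, 0.3635]
ee_rot: [-3.14, 0.0, 1.538]
wrist_force: [0.0, -1.3, 0.6]
width: 0.0941
```

Request:
step_arm:
  plan:
    - [[20, 30, 0, 0, 100], [40, 60, 0, 0, 100], [60, 95, 0, 0, 100], [80, 125, 0, 0, 100], [100, 150, -10, 0, 100], [109, 166, -20, 0, 100], [109, 166, -36, 0, 100], [109, 166, -36, 0, 100]]

```text
time: 2.42
tool_pos: [0.5989, 0.1037, 0.3226]
ee_rot: [-3.132, 0.002, 1.54]
wrist_force: [0.4, 0.1, -0.8]
width: 0.0942
```

Run:
```python
from h import *
c,I,o=snap("wrist");print(o['tool_pos'],o['ee_rot'])
D=np.array([.6553,.1347,0]);Rd=R.from_euler('z',-.0257).as_matrix()
dk=lambda *p:Rd@np.array(p)+D
for n,p in dict(knob=(-.055,-.03,.207),m1=(.04,.02,.1),kp=(-.055,-.125,.196),hp=(-.055,.113,.17)).items(): print(n,dk(*p).round(4),proj(c,dk(*p)).round(1))
J=I.copy()
b=R.from_euler('y',-35,degrees=True).as_matrix()
for x in(-1,1):
  for y in(-1,1):
    q=b@np.array([x*.0255,y*.0335,.062])+[.05,0,.042]; cv2.circle(J,tuple(proj(c,dk(*q))[0].astype(int)),2,(0,255,255),-1)
for p in[(-.055,-.03,.207),(-.055,-.125,.196),(-.055,.113,.17),(-.09,-.15,.012),(-.09,.15,.012),(.16,-.15,.012)]: cv2.circle(J,tuple(proj(c,dk(*p))[0].astype(int)),2,(0,0,255),-1)
cv2.imwrite('pics/w1.png',J)
```

```text
[0.59886432 0.10371518 0.3225565 ] [-3.13214681e+00  1.76278347e-03  1.53994678e+00]
knob [0.5995 0.1061 0.207 ] [[318.3 196.3]]
m1 [0.6958 0.1537 0.1   ] [[390.9 137.7]]
kp [0.5971 0.0112 0.196 ] [[318.6 275.3]]
hp [0.6032 0.2491 0.17  ] [[317.8  55.3]]
```

View pics/w1.png

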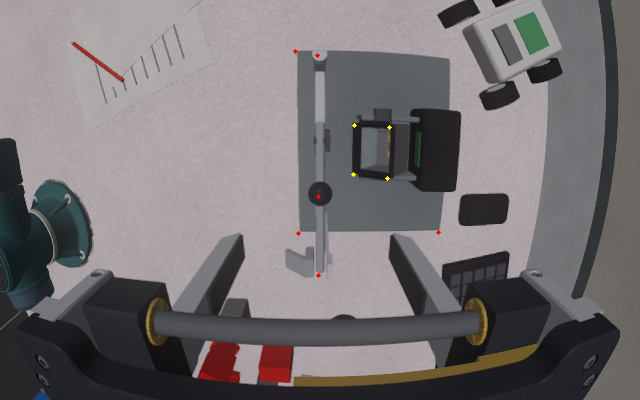

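Request:
step_arm:
  plan:
    - [[2, 5, -40, 0, 100], [2, 5, -80, 0, 100], [2, 5, -110, 0, 100], [2, 5, -125, 0, 100], [2, 5, -132, 0, 100], [2, 5, -132, 0, 100], [2, 5, -132, 0, 0], [2, 5, -132, 0, 0]]

```text
time: 3.13
tool_pos: [0.6021, 0.1091, 0.1995]
ee_rot: [3.137, -0.0, 1.541]
wrist_force: [-0.0, 0.9, -0.4]
width: 0.0841
```

Request:
step_arm:
  plan:
    - [[0, 0, 0, 0, 0], [0, 0, 0, 0, 0], [0, 0, 0, 0, 0]]

```text
time: 3.38
tool_pos: [0.6013, 0.1098, 0.1979]
ee_rot: [3.139, -0.0, 1.542]
wrist_force: [-0.7, 0.7, 1.2]
width: 0.064
```

Request:
step_arm:
  plan:
    - [[0, -1, -9, 0, 0], [0, -1, -9, 0, 0], [0, -1, -9, 0, 0], [0, -1, -9, 0, 0], [0, -1, -9, 0, 0], [0, -1, -9, 0, 0], [0, -1, -9, 0, 0], [0, -1, -9, 0, 0]]

```text
time: 4.05
tool_pos: [0.6009, 0.1087, 0.1877]
ee_rot: [3.141, -0.0, 1.542]
wrist_force: [1.0, -0.3, -0.1]
width: 0.0221
```

Request:
step_arm:
  plan:
    - [[0, 2, 4, 0, 0], [0, 4, 7, 0, 0], [0, 7, 10, 0, 0], [0, 9, 12, 0, 0], [0, 9, 12, 0, 0], [0, 9, 12, 0, 0]]

```text
time: 4.55
tool_pos: [0.6007, 0.1179, 0.1997]
ee_rot: [3.142, 0.0, 1.542]
wrist_force: [1.5, -1.4, -3.0]
width: 0.0224
```

Request:
step_arm:
  plan:
    - [[-14.4, 1.2, 0, -0.12, 0], [-28.5, 4.2, 0, -0.24, 0], [-42.2, 8.8, 0, -0.36, 0], [-55.2, 15, 0, -0.48, 0], [-67.4, 22.8, 0, -0.6, 0], [-78.5, 31.9, 0, -0.72, 0], [-88.5, 42.3, 0, -0.84, 0], [-97.2, 53.8, 0, -0.96, 0]]

```text
time: 5.22
tool_pos: [0.5033, 0.1723, 0.1991]
ee_rot: [-3.141, -0.001, 0.576]
wrist_force: [3.4, 1.5, -6.3]
width: 0.0227
```

Request:
step_arm:
  plan:
    - [[-7.2, 12.5, 0, -0.12, 0], [-12.9, 25.8, 0, -0.24, 0], [-17, 39.6, 0, -0.36, 0], [-19.3, 53.8, 0, -0.48, 0], [-20, 68, 0, -0.6, 0], [-20, 68, 0, -0.6, 0], [-20, 68, 0, -0.6, 0]]

```text
time: 5.8
tool_pos: [0.4838, 0.2401, 0.199]
ee_rot: [-3.142, -0.0, -0.015]
wrist_force: [2.9, 2.0, -6.2]
width: 0.0225
```

Request:
step_arm:
  plan:
    - [[-4, 0, -5, 0, 0], [-8, 0, -10, 0, 0], [-9, 0, -11, 0, 0], [-9, 0, -11, 0, 0], [-9, 0, -11, 0, 50], [-9, 0, -11, 0, 50], [-9, 0, -11, 0, 50], [-9, 0, -11, 0, 50]]

```text
time: 6.47
tool_pos: [0.4742, 0.2394, 0.1889]
ee_rot: [3.141, 0.001, -0.018]
wrist_force: [-0.4, 0.0, -0.3]
width: 0.0451
```

Request:
step_arm:
  plan:
    - [[0, 0, 0, 0, 60], [0, 0, 20, 0, 70], [0, 0, 60, 0, 100], [0, 0, 100, 0, 100], [0, -40, 130, -0.1, 100], [0, -80, 140, -0.2, 100], [0, -120, 140, -0.3, 100], [0, -160, 140, -0.34, 100]]

```text
time: 7.13
tool_pos: [0.4747, 0.0821, 0.3307]
ee_rot: [-3.14, -0.003, -0.36]
wrist_force: [0.6, 0.1, -0.2]
width: 0.0928
```

Run:
```python
from h import *
c,I,o=snap("top");print(o['tool_pos'],o['ee_rot'],o['width']);cv2.imwrite('pics/t2.png',cv2.resize(I[80:340,140:540],(800,520)))
```

```text
[0.47467744 0.08209838 0.33074666] [-3.1402682  -0.00344471 -0.36039875] 0.09283965272801019
```

View pics/t2.png

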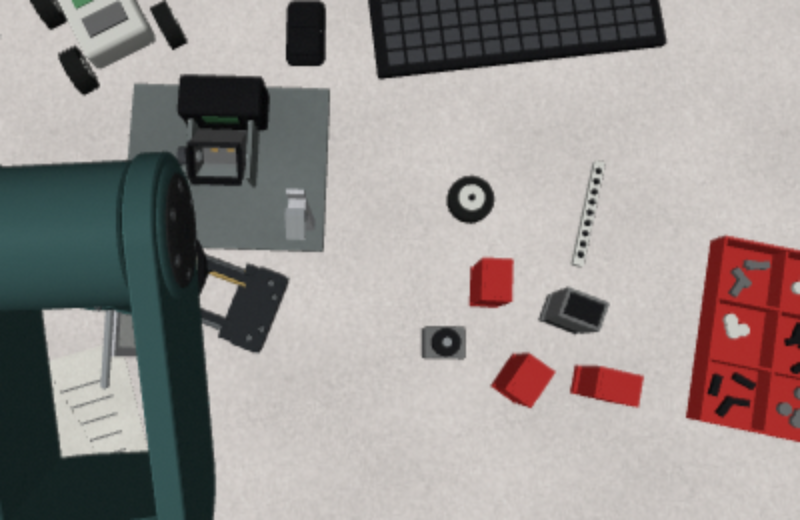

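The gate is open at about 90° (left edge of the crop). Next I move over the pack.

Request:
step_arm:
  plan:
    - [[0, -40, 0, 0, 100], [0, -80, 0, 0, 100], [0, -120, 0, 0, 100], [0, -160, 0, 0, 100], [0, -200, 0, 0, 100], [0, -240, 0, 0, 100], [0, -280, 0, 0, 100], [0, -320, 0, 0, 100]]

```text
time: 7.85
tool_pos: [0.4741, -0.2384, 0.3287]
ee_rot: [-3.141, 0.0, -0.358]
wrist_force: [0.6, 1.2, 0.5]
width: 0.0936
```

Request:
step_arm:
  plan:
    - [[-2, -40, 0, 0, 100], [-4, -80, 0, 0, 100], [-4, -116, 0, 0, 100], [-4, -116, 0, 0, 100], [-4, -116, 0, 0, 100]]

```text
time: 8.27
tool_pos: [0.4701, -0.3541, 0.3269]
ee_rot: [-3.14, 0.003, -0.361]
wrist_force: [-0.5, -0.0, 0.2]
width: 0.0938
```

Run:
```python
from h import *
c,I,o=snap("wrist");print(o['tool_pos'],o['ee_rot'])
Rp=R.from_euler('z',-.3562).as_matrix();J=I.copy()
for x in(-.02,.02):
  for y in(-.028,.028):
    q=proj(c,Rp@[x,y,.12]+[.4709,-.3538,0])[0];print(q.round(1));cv2.circle(J,tuple(q.astype(int)),2,(0,255,255),-1)
cv2.imwrite('pics/w2.png',cv2.resize(J[100:360,160:480],(800,650),interpolation=cv2.INTER_CUBIC)[:600])
import pickle;pickle.dump(c,open('cw2.pkl','wb'))
```

```text
[ 0.47014279 -0.35409588  0.32687859] [-3.14005411e+00  3.07588970e-03 -3.60918748e-01]
[338.3 192.7]
[294.7 192.9]
[338.7 162. ]
[294.1 162.2]
```

View pics/w2.png

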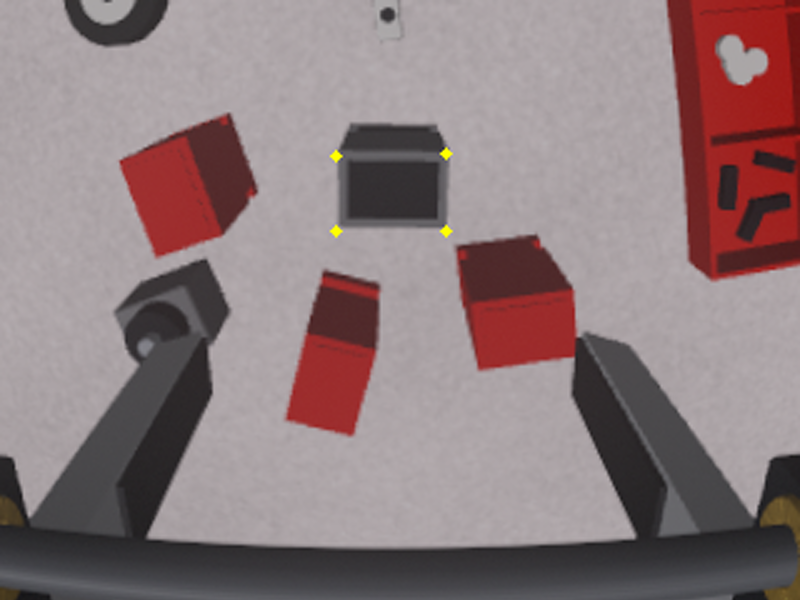

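The pack's top is at crop (337–447,150–226), about 2 mm off the prediction. The fingers clear the red blocks. I grasp across the 56 mm sides.

Request:
step_arm:
  plan:
    - [[2.5, -2, -40, 0, 100], [2.5, -2, -80, 0, 100], [2.5, -2, -120, 0, 100], [2.5, -2, -160, 0, 100], [2.5, -2, -195, 0, 100], [2.5, -2, -225, 0, 100], [2.5, -2, -245, 0, 100], [2.5, -2, -248, 0, 100]]

```text
time: 8.98
tool_pos: [0.4712, -0.3504, 0.0759]
ee_rot: [-3.138, 0.008, -0.356]
wrist_force: [-0.0, 0.6, -0.5]
width: 0.0941
```

Request:
step_arm:
  plan:
    - [[0, 0, 0, 0, 100], [0, 0, 0, 0, 0], [0, 0, 0, 0, 0], [0, 0, 0, 0, 0], [0, 0, 0, 0, 0], [0, 0, 0, 0, 0], [0, 0, 0, 0, 0], [0, 0, 0, 0, 0]]

```text
time: 9.65
tool_pos: [0.4732, -0.3551, 0.0811]
ee_rot: [3.141, -0.001, -0.358]
wrist_force: [-0.4, -0.7, 1.4]
width: 0.0556
```

Request:
step_arm:
  plan:
    - [[0, 0, 20, 0, 0], [0, 0, 55, 0, 0], [0, 0, 95, 0, 0], [0, 0, 135, 0, 0], [0, 0, 150, 0, 0], [0, 35, 150, 0.1, 0], [0, 70, 150, 0.2, 0], [0, 110, 150, 0.332, 0]]

```text
time: 10.32
tool_pos: [0.4725, -0.2445, 0.2296]
ee_rot: [-3.141, 0.001, -0.031]
wrist_force: [1.4, 0.8, -3.7]
width: 0.0561
```

Request:
step_arm:
  plan:
    - [[5, 40, 0, 0, 0], [10, 80, 0, 0, 0], [14, 120, 0, 0, 0], [17, 160, 0, 0, 0], [17, 200, 0, 0, 0], [17, 240, 0, 0, 0], [17, 265, 0, 0, 0], [17, 265, 0, 0, 0]]

```text
time: 10.98
tool_pos: [0.4891, 0.0251, 0.2297]
ee_rot: [-3.139, 0.002, -0.026]
wrist_force: [-0.0, -0.6, -3.8]
width: 0.0559
```

Request:
step_arm:
  plan:
    - [[0, 0, -40, 0, 0], [0, 0, -80, 0, 0], [0, 0, -115, 0, 0], [0, 0, -135, 0, 0], [0, 0, -145, 0, 0], [0, 0, -148, 0, 0], [0, 0, -150, 0, 0], [0, 0, -151, 0, 0]]

```text
time: 11.65
tool_pos: [0.4907, 0.0198, 0.0807]
ee_rot: [3.141, -0.001, -0.034]
wrist_force: [-2.2, 0.6, 2.5]
width: 0.0559
```

Request:
step_arm:
  plan:
    - [[-4.5, 0, 0.2, 0, 0], [-9, 0, 0.3, 0, 0], [-13, 0.3, 0.5, 0, 0], [-17.6, 0.4, 0.7, 0, 0], [-22, 0.5, 0.5, 0, 0], [-26.5, 0.6, 0.3, 0, 0], [-31, 0.7, -0.2, 0, 0], [-35.3, 0.8, -0.8, 0, 0]]

```text
time: 12.32
tool_pos: [0.4564, 0.0209, 0.0807]
ee_rot: [3.141, -0.006, -0.033]
wrist_force: [-0.1, -0.5, -0.7]
width: 0.0557
```

Request:
step_arm:
  plan:
    - [[-4.3, 0.1, -0.9, 0, 0], [-8.6, 0.2, -2, 0, 0], [-13, 0.3, -3.3, 0, 0], [-17, 0.4, -4.6, 0, 0], [-21, 0.5, -6.3, 0, 0], [-25.2, 0.7, -8, 0, 0], [-25.2, 0.7, -8, 0, 0]]

```text
time: 12.9
tool_pos: [0.4383, 0.0214, 0.0801]
ee_rot: [3.141, -0.024, -0.033]
wrist_force: [4.0, 1.0, 24.0]
width: 0.0557
```

Run:
```python
from h import *
c,I,o=snap("scene");print(o['tool_pos'],o['wrist_force'])
u=proj(c,o['tool_pos']+[0,0,.019])[0];print(u)
x,y=int(u[0])-70,int(u[1])-55
x=max(0,x);y=max(0,y);J=cv2.resize(I[y:y+130,x:x+140],(700,650),interpolation=cv2.INTER_CUBIC)[:600]
print(x,y);cv2.imwrite('pics/s3.png',J)
```

```text
[0.4382521  0.02143568 0.0800624 ] [ 4.0345096   1.0375621  23.98629667]
[374.23308679 222.32488319]
304 167
```

View pics/s3.png

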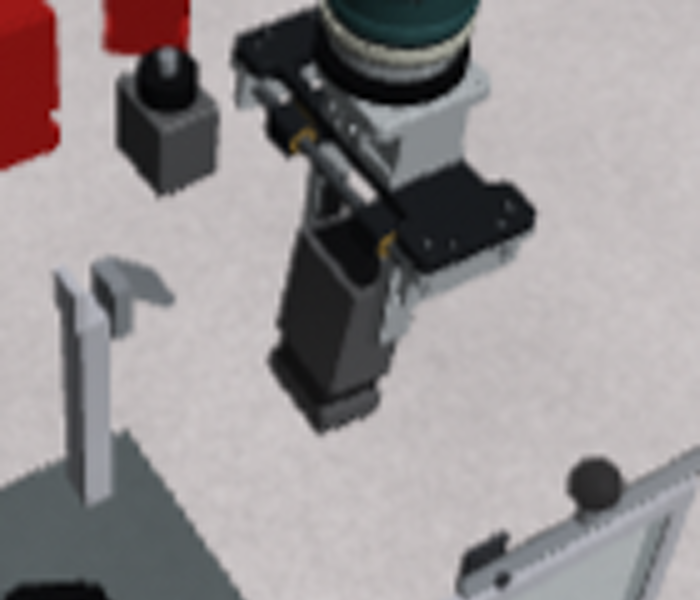

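```bash
cat > fitp.py <<'E'
from h import *
from scipy.optimize import least_squares
def fitpack(c,pts,G,yaw):
    # pts: local pack coords, pixels; G grip point; unknown: along-y shift, x offset, h grip height, tilt
    L=np.array([p for p,_ in pts]);U=np.array([u for _,u in pts])
    def P(v):
        M=R.from_euler('z',yaw).as_matrix()@R.from_euler('y',-v[3]).as_matrix()
        return (L-[v[0],v[1],v[2]])@M.T+G
    s=least_squares(lambda v:np.r_[(proj(c,P(v))-U).ravel(),(v[:3]-[0,0,.1])/.004],[0,0,.1,.1])
    return s.x.round(4),np.degrees(s.x[3]).round(1),s.fun.round(1)
E
python3 - <<'E'
from fitp import *
import pickle
ct,cs=pickle.load(open('cams.pkl','rb'))
q=lambda u,v:(304+u/5,167+v/5)
G=np.array([.43825,.02144,.0801+.019])
print(fitpack(cs,[((.02,-.028,.12),q(303,228)),((.02,.028,.12),q(360,290)),((.0175,.0255,0),q(322,432)),((.0175,-.0255,0),q(272,362))],G,-.033))
E
```

```text
(array([0.0022, 0.0011, 0.0982, 0.1213]), np.float64(6.9), array([-0.3, -1. , -0.2,  0.7, -0.1, -0.3,  0.3,  1.1,  0.5,  0.3, -0.4]))
```

Request:
step_arm:
  plan:
    - [[0, 0, 30, 0, 0], [0, 0, 60, 0, 0], [0, 0, 100, 0, 0], [0, 0, 100, 0, 0]]

```text
time: 13.28
tool_pos: [0.4327, 0.0215, 0.1781]
ee_rot: [3.141, -0.012, -0.033]
wrist_force: [1.2, -0.5, -2.2]
width: 0.0557
```

Request:
step_arm:
  plan:
    - [[0, 40, 5, 0.007, 0], [0, 80, 5, 0.007, 0], [15, 115, 5, 0.007, 0], [50, 115, 5, 0.007, 0], [90, 115, 5, 0.007, 0], [130, 115, 5, 0.007, 0], [165, 115, 5, 0.007, 0], [189, 115, 5, 0.007, 0]]

```text
time: 13.95
tool_pos: [0.6197, 0.1365, 0.1722]
ee_rot: [3.14, 0.005, -0.026]
wrist_force: [0.5, -0.5, -2.3]
width: 0.0558
```

Request:
step_arm:
  plan:
    - [[0, 0, 0, 0, 0], [0, 0, 0, 0, 0]]

```text
time: 14.12
tool_pos: [0.6177, 0.1363, 0.1721]
ee_rot: [3.14, 0.007, -0.027]
wrist_force: [0.5, -0.3, -3.6]
width: 0.0557
```

Run:
```python
from h import *
c,I,o=snap("scene");print(o['tool_pos'],o['wrist_force'],o['ee_rot'])
x,y=250,200;J=cv2.resize(I[y:y+150,x:x+175],(700,600),interpolation=cv2.INTER_CUBIC)
D=np.array([.6565,.1365,0]);Rd=R.from_euler('z',-.026).as_matrix();b=R.from_euler('y',-35,degrees=True).as_matrix()
for X in(-1,1):
  for Y in(-1,1):
    q=b@np.array([X*.0255,Y*.0335,.062])+[.05,0,.042];u=proj(c,Rd@q+D)[0];cv2.circle(J,(int((u[0]-x+.5)*4),int((u[1]-y+.5)*4)),3,(0,255,255),-1)
cv2.imwrite('pics/s4.png',J)
```

```text
[0.61769799 0.13632495 0.17208457] [ 0.52033286 -0.34226529 -3.55156067] [ 3.14049399  0.00683066 -0.02672356]
```

View pics/s4.png

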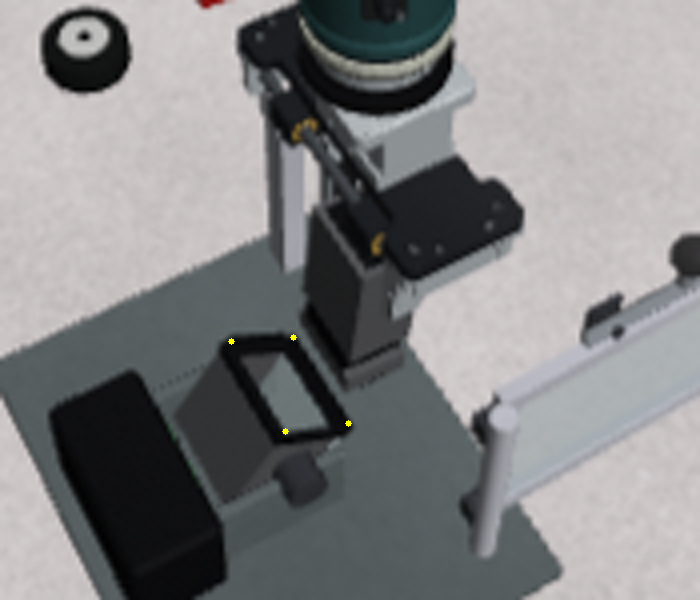

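Request:
step_arm:
  plan:
    - [[8, 0, -8, 0, 0], [8, 0, -13, 0, 0], [8, 0, -16, 0, 0], [7, 0, -18, 0, 0], [5, 0, -19, 0, 0], [3, 0, -20, 0, 0], [1, 0, -21, 0, 0], [-1, 0, -22, 0, 0]]

```text
time: 14.83
tool_pos: [0.6174, 0.1368, 0.1542]
ee_rot: [-3.142, -0.001, -0.026]
wrist_force: [-0.4, 0.2, -2.6]
width: 0.0558
```

Request:
step_arm:
  plan:
    - [[-1, 0, -2, 0, 0], [-2, 0, -4, 0, 0], [-3, 0, -6, 0, 0], [-4, 0, -8, 0, 0], [-4, 0, -8, 0, 0]]

```text
time: 15.25
tool_pos: [0.6131, 0.1367, 0.145]
ee_rot: [3.141, 0.001, -0.026]
wrist_force: [-0.5, -0.0, -2.9]
width: 0.0558
```

Request:
step_arm:
  plan:
    - [[0, 0, 15, 0, 0], [0, 0, 26, 0, 0], [19, 0, 26, 0, 0], [19, 0, 18, 0, 0], [19, 0, 14, 0, 0], [19, 0, 11, 0, 0], [19, 0, 11, 0, 0]]

```text
time: 15.83
tool_pos: [0.6318, 0.1367, 0.1561]
ee_rot: [3.141, 0.002, -0.026]
wrist_force: [0.1, -0.2, -3.9]
width: 0.0556
```

Request:
step_arm:
  plan:
    - [[0, 0, -2, 0, 0], [0, 0, -4, 0, 0], [0, 0, -4, 0, 0]]

```text
time: 16.08
tool_pos: [0.632, 0.1368, 0.1556]
ee_rot: [3.142, -0.001, -0.026]
wrist_force: [-4.8, -1.1, 6.6]
width: 0.056
```

Request:
step_arm:
  plan:
    - [[0, 0, -2, 0, 0], [0, 0, -4, 0, 0], [0, 0, -4, 0, 0]]

```text
time: 16.33
tool_pos: [0.632, 0.1367, 0.1554]
ee_rot: [-3.141, -0.004, -0.026]
wrist_force: [-7.3, -0.7, 16.1]
width: 0.0559
```

Request:
step_arm:
  plan:
    - [[-2, 0, -1, 0, 0], [-4, 0, -2, 0, 0], [-6, 0, -3, 0, 0], [-8, 0, -4, 0, 0], [-8, 0, -4, 0, 0]]

```text
time: 16.75
tool_pos: [0.6294, 0.1368, 0.1547]
ee_rot: [-3.14, -0.019, -0.026]
wrist_force: [-0.3, -1.6, 18.5]
width: 0.0557
```

Request:
step_arm:
  plan:
    - [[-2, 0, -1, 0, 0], [-4, 0, -2, 0, 0], [-6, 0, -3, 0, 0], [-8, 0, -4, 0, 0], [-8, 0, -4, 0, 0]]

```text
time: 17.17
tool_pos: [0.6209, 0.137, 0.1513]
ee_rot: [-3.14, -0.018, -0.026]
wrist_force: [-1.9, -1.4, 20.1]
width: 0.056
```

Request:
step_arm:
  plan:
    - [[-4, 0, -1.5, 0, 0], [-8, 0, -3, 0, 0], [-12, 0, -5, 0, 0], [-16, 0, -7, 0, 0], [-16, 0, -7, 0, 0]]

```text
time: 17.58
tool_pos: [0.6028, 0.1374, 0.1416]
ee_rot: [-3.14, -0.012, -0.026]
wrist_force: [-3.4, 0.6, 15.8]
width: 0.0563
```

Run:
```python
from h import *
c,I,o=snap("scene");print(o['tool_pos'],o['wrist_force'],o['ee_rot'])
x,y=300,210;J=cv2.resize(I[y:y+100,x:x+120],(720,600),interpolation=cv2.INTER_CUBIC)
cv2.imwrite('pics/s5.png',J)
```

```text
[0.60284537 0.1373776  0.14155037] [-3.38958894  0.56345225 15.79565536] [-3.13960011 -0.01206119 -0.02583414]
```

View pics/s5.png

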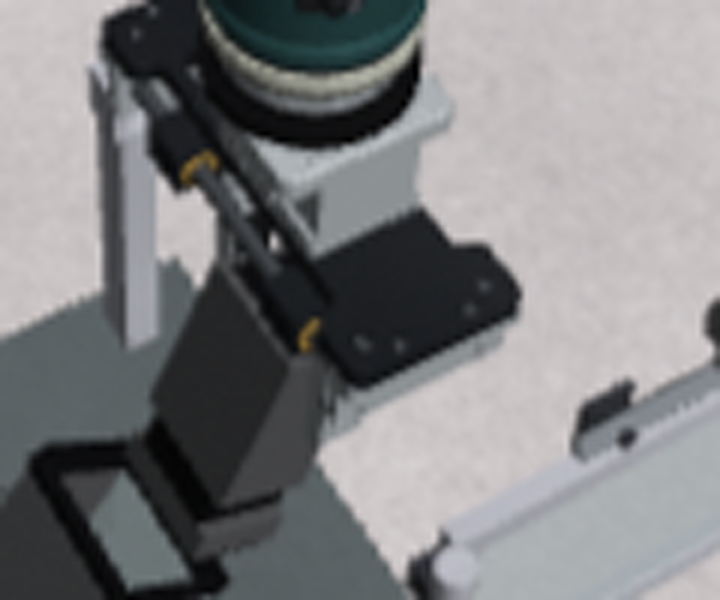

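Run:
```python
from fitp import *
import pickle
ct,cs=pickle.load(open('cams.pkl','rb'))
q=lambda u,v:(300+u/6,210+v/6)
G=np.array([.6028,.1374,.1416+.019])
print(fitpack(cs,[((.02,-.028,.12),q(220,260)),((.02,.028,.039),q(218,503)),((.02,-.028,.039),q(152,403)),((.02,.028,.12),q(303,362))],G,-.026))
print(fitpack(cs,[((.02,-.028,.12),q(220,260)),((.02,.028,.039),q(218,503)),((.02,-.028,.039),q(152,403)),((.0175,.0255,0),q(195,560))],G,-.026))
```

```text
(array([-0.    ,  0.0017,  0.0992,  0.4215]), np.float64(24.1), array([ 0.6, -0.4,  0.4,  0.6, -0.4, -0.8, -0.4,  0.8, -0. ,  0.4, -0.2]))
(array([-0.0005,  0.0021,  0.0996,  0.3772]), np.float64(21.6), array([-0.2, -0. ,  0.8,  0.6,  0. , -0.8, -0.5,  0.4, -0.1,  0.5, -0.1]))
```

Request:
step_arm:
  plan:
    - [[-4, 0, -2.5, 0, 0], [-8, 0, -5, 0, 0], [-12, 0, -8, 0, 0], [-16, 0, -11, 0, 0], [-20, 0, -14, 0, 0], [-21, 0, -14.5, 0, 0], [-21, 0, -14.5, 0, 0]]

```text
time: 18.22
tool_pos: [0.5808, 0.1378, 0.1241]
ee_rot: [-3.139, -0.007, -0.025]
wrist_force: [-3.5, 1.9, 10.2]
width: 0.0559
```

Run:
```python
from h import *
c,I,o=snap("scene");print(o['tool_pos'],o['wrist_force'],o['ee_rot'])
x,y=300,210;J=cv2.resize(I[y:y+100,x:x+120],(720,600),interpolation=cv2.INTER_CUBIC)
cv2.imwrite('pics/s6.png',J)
```

```text
[0.5808407  0.13782027 0.12410177] [-3.4586625   1.85370472 10.24916719] [-3.13927606 -0.00738072 -0.02533977]
```

View pics/s6.png

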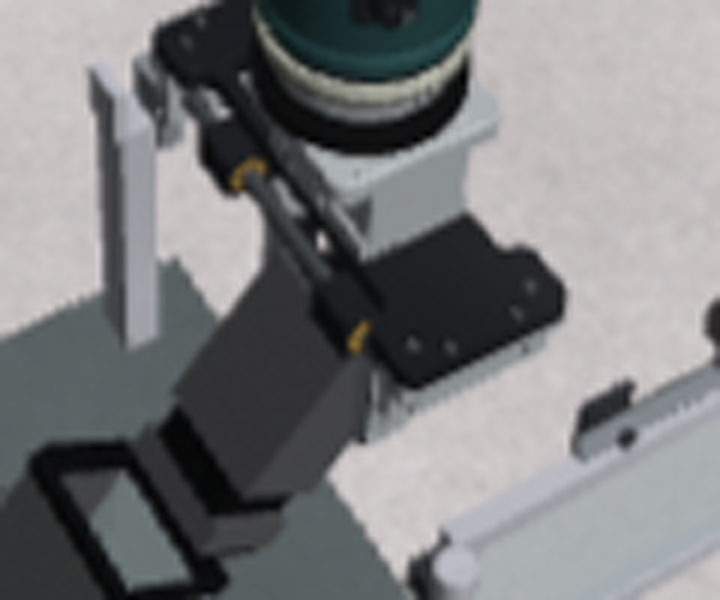

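Run:
```python
from fitp import *
import pickle
ct,cs=pickle.load(open('cams.pkl','rb'))
q=lambda u,v:(300+u/6,210+v/6)
G=np.array([.5808,.1378,.1241+.019])
A=[((.02,-.028,.12),q(268,262)),((.02,.028,.039),q(240,498)),((.02,-.028,.039),q(176,390)),((.02,-.028,.021),q(153,420)),((.0175,.0255,0),q(203,556))]
print(fitpack(cs,A,G,-.026));print(fitpack(cs,A[1:],G,-.026))
```

```text
(array([-0.0024,  0.0048,  0.1009,  0.5494]), np.float64(31.5), array([ 0.1, -1.5,  0.8,  0.4, -0.2,  0.6,  0.3,  0.5, -0.3,  0.5, -0.6,
        1.2,  0.2]))
(array([-0.0018,  0.0041,  0.0992,  0.5886]), np.float64(33.7), array([ 1. , -0. , -0.1,  0.1,  0.2,  0.2, -0.7,  0.2, -0.4,  1. , -0.2]))
```

Run:
```python
from h import *
import pickle
ct,cs=pickle.load(open('cams.pkl','rb'))
q=lambda u,v:(300+u/6,210+v/6)
for n,a,b,z in [('lipfront',(128,443),(228,585),.078),('foot',(135,445),(203,556),.0825),('039',(176,390),(240,498),.112),('021',(153,420),(221,513),.097)]:
    A=atz(cs,q(*a),z);B=atz(cs,q(*b),z);print(n,A.round(4),B.round(4),((A+B)/2).round(4))
```

```text
lipfront [0.6523 0.1012 0.078 ] [0.6509 0.1766 0.078 ] [0.6516 0.1389 0.078 ]
foot [0.6517 0.1058 0.0825] [0.654  0.1628 0.0825] [0.6529 0.1343 0.0825]
039 [0.6333 0.1079 0.112 ] [0.6372 0.1624 0.112 ] [0.6352 0.1352 0.112 ]
021 [0.6438 0.1072 0.097 ] [0.6424 0.1571 0.097 ] [0.6431 0.1322 0.097 ]
```

Request:
step_arm:
  plan:
    - [[0, 1.5, 20, 0, 0], [0, 1.5, 45, 0, 0], [15, 1.5, 52, 0, 0], [28, 1.5, 52, 0, 0], [28, 1.5, 52, 0, 0], [28, 1.5, 52, 0, 0]]

```text
time: 18.77
tool_pos: [0.6069, 0.1382, 0.1704]
ee_rot: [3.141, 0.002, -0.026]
wrist_force: [-1.0, 0.2, -2.6]
width: 0.0558
```

Run:
```python
from h import *
c,I,o=snap("scene");print(o['tool_pos'],o['wrist_force'],o['ee_rot'])
x,y=280,205;J=cv2.resize(I[y:y+100,x:x+120],(720,600),interpolation=cv2.INTER_CUBIC)
cv2.imwrite('pics/s7.png',J)
```

```text
[0.60693975 0.13817317 0.17039174] [-0.97510322  0.20632246 -2.64574024] [ 3.14129479e+00  2.15038517e-03 -2.63282466e-02]
```

View pics/s7.png

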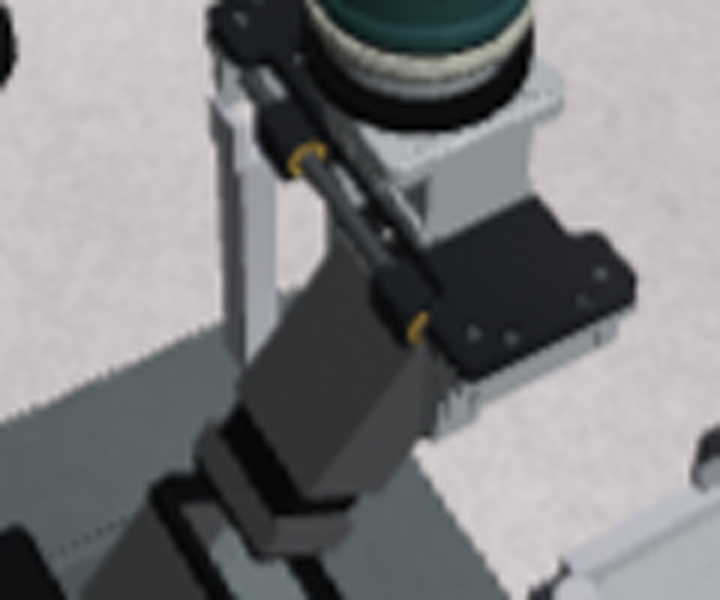

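Request:
step_arm:
  plan:
    - [[-3, 1, -2, 0, 0], [0, 1, -6, 0, 0], [3, 1, -10.5, 0, 0], [5.5, 0.8, -14.5, 0, 0], [8.5, 0.7, -18.5, 0, 0], [11.5, 0.6, -22.5, 0, 0], [14.2, 0.5, -26.6, 0, 0], [14.2, 0.5, -26.6, 0, 0]]

```text
time: 19.48
tool_pos: [0.6183, 0.139, 0.1495]
ee_rot: [3.142, 0.006, -0.026]
wrist_force: [-17.2, -1.6, 15.3]
width: 0.0559
```

Run:
```python
from h import *
c,I,o=snap("wrist");c2,S,_=snap("scene");c3,T,_=snap("top")
import pickle;pickle.dump((c,o['tool_pos']),open('cw3.pkl','wb'))
cv2.imwrite('pics/raww.png',I);cv2.imwrite('pics/raws.png',S)
a=cv2.resize(I[50:250,200:440],(480,400),interpolation=cv2.INTER_CUBIC)
b=cv2.resize(S[225:305,285:365],(320,320),interpolation=cv2.INTER_CUBIC)
cc=cv2.resize(T[130:200,215:295],(320,280),interpolation=cv2.INTER_CUBIC)
J=np.zeros((600,800,3),np.uint8);J[:400,:480]=a;J[:320,480:]=b;J[320:,480:]=cc
cv2.imwrite('pics/m8.png',J);print(o['tool_pos'],o['wrist_force'],o['wrist_torque'])
```

```text
[0.61831747 0.13898771 0.14950467] [-17.23746409  -1.64669068  15.28385849] [-0.2158353   2.79365203 -0.08257758]
```

View pics/m8.png

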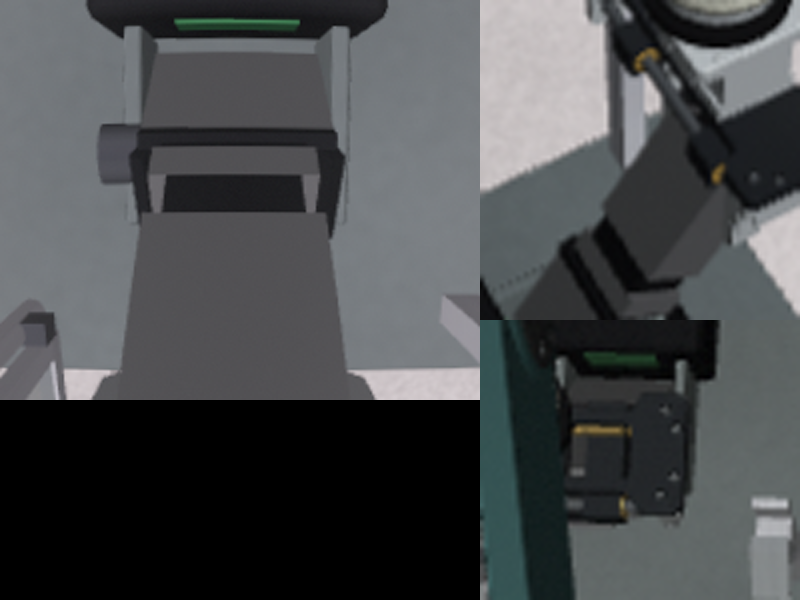

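Pictures used: 12. In the wrist view the pack's lower edge is at crop (140–328,212) and its black band at rows 175–212. The lip bar is at rows 130–148, cols 137–337. Sideways the pack is centred to about 1 mm, and its shoulder sits at the lip. I'll work out the tilt and the x offset in numbers.

Run:
```python
from fitp import *
import pickle
c,tp=pickle.load(open('cw3.pkl','rb'))
q=lambda u,v:(200+u/2,50+v/2)
G=tp+[0,0,.019]
A=[((.02,.028,.039),q(140,212)),((.02,-.028,.039),q(328,212)),((.02,.022,.021),q(163,175)),((.02,-.022,.021),q(304,175))]
# w/ far top edge not seen
v,deg,res=fitpack(c,A,G,-.026);print(v,deg,res)
D=np.array([.6567,.1365,0]);Rd=R.from_euler('z',-.026).as_matrix();b=R.from_euler('y',-35,degrees=True).as_matrix()
for X,Z in((.0255,.062),(.03,.062),(.0215,.052),(-.0255,.062)):
    p=[proj(c,Rd@(b@np.array([X,Y,Z])+[.05,0,.042])+D)[0] for Y in(.0335,-.0335)]
    print(X,Z,[((u-[200,50])*2).round(0) for u in p])
# pack pose in bay frame
M=R.from_euler('z',-.026).as_matrix()@R.from_euler('y',-v[3]).as_matrix()
for l in((0,0,0),(.0175,0,0),(-.0175,0,0),(.02,0,.006),(-.02,0,.006)):
    w=M@(np.array(l)-v[:3])+G; print(l,(b.T@(Rd.T@(w-D)-[.05,0,.042])*1000).round(1))
```

```text
[-7.200e-03 -3.000e-04  9.480e-02  6.689e-01] 38.3 [ 0.7  0.9 -0.9  0.9  1.1 -1.  -0.9 -0.9 -1.8 -0.1 -1.3]
0.0255 0.062 [array([144., 150.]), array([333., 151.])]
0.03 0.062 [array([142., 140.]), array([335., 141.])]
0.0215 0.052 [array([148., 143.]), array([329., 143.])]
-0.0255 0.062 [array([156., 249.]), array([319., 249.])]
(0, 0, 0) [12.8  1.8 60.1]
(0.0175, 0, 0) [30.3  1.8 61.1]
(-0.0175, 0, 0) [-4.7  1.8 59.1]
(0.02, 0, 0.006) [32.4  1.8 67.3]
(-0.02, 0, 0.006) [-7.5  1.8 65. ]
```

Request:
step_arm:
  plan:
    - [[-4, -0.5, 6, 0, 0], [-7, -1, 8, 0, 0], [-10, -1, 5, 0, 0], [-8, -1, 2, 0, 0], [-5, -1, -2, 0, 0], [-3, -1, -5, 0, 0], [-3, -1, -5, 0, 0]]

```text
time: 20.22
tool_pos: [0.6179, 0.1376, 0.1371]
ee_rot: [3.141, 0.005, -0.026]
wrist_force: [-0.9, 0.1, -5.2]
width: 0.0558
```

Request:
step_arm:
  plan:
    - [[1.5, 0, -2, 0, 0], [3, 0, -4, 0, 0], [4.3, 0, -6, 0, 0], [5.7, 0, -8, 0, 0], [7, 0, -10, 0, 0], [8.6, 0, -12.3, 0, 0], [8.6, 0, -12.3, 0, 0]]

```text
time: 20.8
tool_pos: [0.6249, 0.1379, 0.1249]
ee_rot: [3.141, 0.008, -0.026]
wrist_force: [-4.4, 1.2, -6.7]
width: 0.0562
```

Request:
step_arm:
  plan:
    - [[1, 0, -2, 0, 0], [2, 0, -4, 0, 0], [3.3, 0, -6, 0, 0], [4.6, 0, -8, 0, 0], [6, 0, -10.3, 0, 0], [6, 0, -10.3, 0, 0]]

```text
time: 21.3
tool_pos: [0.6304, 0.1361, 0.1167]
ee_rot: [3.138, 0.008, -0.027]
wrist_force: [-10.1, -3.3, 1.3]
width: 0.0556
```

Request:
step_arm:
  plan:
    - [[1, 0, -2, 0, 0], [2, 0, -4, 0, 0], [3.3, 0, -6, 0, 0], [4.6, 0, -8, 0, 0], [6, 0, -10, 0, 0], [6, 0, -10, 0, 0]]

```text
time: 21.8
tool_pos: [0.6373, 0.136, 0.1066]
ee_rot: [3.138, 0.006, -0.028]
wrist_force: [-7.4, -1.7, -1.1]
width: 0.0561
```

Request:
step_arm:
  plan:
    - [[1, 0, -2, 0, 0], [2.2, 0, -4, 0, 0], [3.4, 0, -6, 0, 0], [3.4, 0, -6, 0, 0], [3.4, 0, -6, 0, 0]]

```text
time: 22.22
tool_pos: [0.6418, 0.1359, 0.0997]
ee_rot: [3.138, 0.003, -0.028]
wrist_force: [-3.5, -4.4, -5.4]
width: 0.0561
```

Request:
step_arm:
  plan:
    - [[1, 0, -1.5, 0, 0], [2, 0, -3, 0, 0], [2, 0, -3, 0, 0]]

```text
time: 22.47
tool_pos: [0.6442, 0.1359, 0.0963]
ee_rot: [3.138, 0.003, -0.028]
wrist_force: [-1.9, -5.2, -6.5]
width: 0.0558
```

Request:
step_arm:
  plan:
    - [[1, 0, -1.5, 0, 0], [2, 0, -3, 0, 0], [2, 0, -3, 0, 0]]

```text
time: 22.72
tool_pos: [0.646, 0.1377, 0.0939]
ee_rot: [3.141, 0.003, -0.026]
wrist_force: [-3.6, -1.6, -6.4]
width: 0.0562
```

Request:
step_arm:
  plan:
    - [[1, 0, -1.5, 0, 0], [2, 0, -3, 0, 0], [2, 0, -3, 0, 0]]

```text
time: 22.97
tool_pos: [0.646, 0.1377, 0.0939]
ee_rot: [3.141, 0.006, -0.026]
wrist_force: [-14.0, -2.6, 4.4]
width: 0.056
```

Request:
step_arm:
  plan:
    - [[1, 0, -1.5, 0, 0], [2, 0, -3, 0, 0], [2, 0, -3, 0, 0]]

```text
time: 23.22
tool_pos: [0.6463, 0.1377, 0.0939]
ee_rot: [3.141, 0.008, -0.026]
wrist_force: [-22.6, -4.4, 15.7]
width: 0.0559
```

Request:
step_arm:
  plan:
    - [[-2, 0, 3, 0, 0], [-4, 0, 6, 0, 0], [-4, 0, 6, 0, 70], [-4, 0, 6, 0, 80], [-4, 0, 6, 0, 85], [-4, 0, 6, 0, 85], [-4, 0, 6, 0, 85]]

```text
time: 23.8
tool_pos: [0.6479, 0.138, 0.0963]
ee_rot: [-3.141, -0.003, -0.026]
wrist_force: [-0.3, 0.9, 0.8]
width: 0.0792
```

Request:
step_arm:
  plan:
    - [[0, 0, 10, 0, 90], [0, 0, 25, 0, 90], [0, 0, 55, 0, 60], [0, 0, 90, 0, 30], [0, 0, 100, 0, 0], [0, 0, 100, 0, 0], [0, 0, 100, 0, 0], [0, 0, 100, 0, 0]]

```text
time: 24.47
tool_pos: [0.6459, 0.1376, 0.1928]
ee_rot: [3.141, 0.003, -0.026]
wrist_force: [-0.9, 0.7, 0.3]
width: 0.048
```

Run:
```python
from h import *
c,I,o=snap("scene");cv2.imwrite('pics/r9.png',I)
cw,W,o=snap("wrist");cv2.imwrite('pics/r9w.png',W);print(o['tool_pos'],o['wrist_force'],o['width'])
D=np.array([.6567,.1367,0]);Rd=R.from_euler('z',-.026).as_matrix();b=R.from_euler('y',-35,degrees=True).as_matrix()
def bay(*p): return Rd@(b@np.array(p)+[.05,0,.042])+D
for n,p in dict(topPP=(.02,.028,.12),topPM=(.02,-.028,.12),topMP=(-.02,.028,.12),topMM=(-.02,-.028,.12),lipP=(.0255,0,.062),lipPP=(.0255,.0335,.062)).items():
    print(n,bay(*p).round(4),proj(cw,bay(*p))[0].round(1),proj(c,bay(*p))[0].round(1))
# intensity profile up wrist column through pack mid, z along the +x face
u0=proj(cw,bay(.02,0,.125))[0];u1=proj(cw,bay(.03,0,.050))[0];print(u0,u1)
g=cv2.cvtColor(W,cv2.COLOR_BGR2GRAY)
P=np.linspace(.14,.04,51);print([ (round(z*1000),int(g[int(round(v[1])),int(round(v[0]))])) for z in P for v in [proj(cw,bay(.02,.015,z))[0]]])
v=proj(cw,bay(.02,0,.1))[0];r=int(v[1]);print(v,g[r,int(v[0])-70:int(v[0])+70].tolist())
```

```text
[0.64567182 0.13759803 0.19210031] [-0.22480933 -0.41920661  0.27325496] 0.044011898341660464
topPP [0.655  0.1648 0.1518] [280.3 213.8] [334.2 288.4]
topPM [0.6535 0.1088 0.1518] [355.4 213.8] [322.1 269.9]
topMP [0.6222 0.1656 0.1288] [284.7 241.6] [346.4 287.4]
topMM [0.6208 0.1096 0.1288] [350.5 241.5] [334.2 269.4]
lipP [0.692  0.1358 0.1074] [317.6 154.9] [314. 296.]
lipPP [0.6929 0.1693 0.1074] [278.4 155.1] [320.9 307.4]
[317.89617704 219.354079  ] [317.56727331 141.74531386]
[(140, 43), (138, 42), (136, 41), (134, 40), (132, 39), (130, 39), (128, 36), (126, 96), (124, 86), (122, 78), (120, 77), (118, 78), (116, 78), (114, 78), (112, 78), (110, 76), (108, 76), (106, 76), (104, 76), (102, 77), (100, 77), (98, 76), (96, 77), (94, 76), (92, 77), (90, 75), (88, 76), (86, 76), (84, 76), (82, 75), (80, 76), (78, 76), (76, 75), (74, 75), (72, 75), (70, 76), (68, 75), (66, 75), (64, 76), (62, 77), (60, 75), (58, 76), (56, 74), (54, 40), (52, 34), (50, 31), (48, 33), (46, 24), (44, 23), (42, 56), (40, 73)]
[317.76276692 193.19641674] [110, 111, 110, 111, 110, 110, 111, 110, 110, 109, 109, 110, 110, 110, 112, 111, 111, 111, 112, 111, 110, 112, 111, 111, 109, 109, 109, 110, 109, 110, 110, 110, 110, 108, 84, 70, 77, 77, 77, 77, 77, 77, 77, 77, 76, 77, 76, 77, 76, 76, 76, 77, 77, 76, 77, 76, 77, 76, 76, 76, 76, 76, 76, 76, 76, 77, 76, 76, 77, 76, 76, 76, 77, 76, 76, 76, 76, 78, 77, 76, 77, 77, 76, 76, 76, 76, 76, 76, 76, 76, 76, 77, 76, 76, 77, 76, 76, 76, 77, 77, 77, 77, 77, 75, 57, 43, 90, 113, 113, 113, 113, 114, 115, 114, 115, 114, 114, 114, 114, 114, 115, 115, 114, 115, 113, 113, 113, 113, 112, 113, 113, 114, 114, 114, 113, 113, 114, 113, 114, 115]
```

Run:
```python
from h import *
W=cv2.imread('pics/r9w.png');g=cv2.cvtColor(W,cv2.COLOR_BGR2GRAY)
o=robot.get_obs();s=cams.snapshot('wrist');cw=cam(s,o)
g2=cv2.cvtColor(np.ascontiguousarray(s['frame'][:,:,::-1]),cv2.COLOR_BGR2GRAY);print(o['tool_pos'])
print('col306 rows130-260',g2[130:260,306].tolist())
D=np.array([.6567,.1367,0]);Rd=R.from_euler('z',-.026).as_matrix();b=R.from_euler('y',-35,degrees=True).as_matrix()
def bay(*p): return Rd@(b@np.array(p)+[.05,0,.042])+D
for p in((.0255,.01,.062),(.0295,.01,.062),(.02,.01,.12),(-.02,.01,.12),(.02,.01,.124),(.02,.01,.116)):print(p,proj(cw,bay(*p))[0].round(1))
```

```text
[0.64562925 0.13756668 0.19199216]
col306 rows130-260 [74, 73, 73, 74, 74, 73, 73, 73, 73, 73, 73, 73, 73, 74, 48, 28, 22, 25, 32, 34, 30, 32, 31, 41, 56, 74, 76, 76, 75, 76, 77, 76, 76, 74, 75, 75, 74, 75, 75, 76, 75, 76, 75, 76, 76, 76, 76, 76, 76, 76, 75, 76, 76, 75, 77, 76, 75, 75, 77, 75, 77, 77, 76, 76, 77, 77, 77, 77, 76, 77, 76, 77, 77, 77, 78, 78, 77, 76, 78, 76, 78, 78, 78, 77, 78, 77, 77, 78, 86, 93, 97, 96, 59, 41, 38, 39, 39, 41, 40, 39, 39, 41, 42, 41, 41, 42, 41, 42, 42, 41, 43, 50, 84, 135, 185, 188, 188, 189, 189, 188, 183, 182, 183, 186, 188, 188, 183, 186, 189, 192]
(0.0255, 0.01, 0.062) [305.8 154.8]
(0.0295, 0.01, 0.062) [305.7 151.4]
(0.02, 0.01, 0.12) [304.3 213.8]
(-0.02, 0.01, 0.12) [305.8 241.7]
(0.02, 0.01, 0.124) [304.2 218.2]
(0.02, 0.01, 0.116) [304.5 209.5]
```

Run:
```python
from h import *
g=cv2.cvtColor(cv2.imread('pics/r9w.png'),cv2.COLOR_BGR2GRAY)
for r in (165,180,195,205,210,214,217,219,221,224,230,236,239,241,243):
    print(r,g[r,272:296].tolist(),g[r,340:364].tolist())
```

```text
165 [98, 78, 49, 33, 33, 34, 33, 30, 27, 28, 26, 33, 52, 72, 75, 76, 76, 76, 75, 76, 76, 75, 76, 76] [76, 76, 76, 76, 76, 76, 76, 77, 65, 45, 32, 31, 31, 30, 29, 32, 32, 31, 31, 31, 42, 80, 109, 95]
180 [112, 112, 112, 85, 51, 34, 34, 34, 32, 29, 47, 67, 77, 76, 76, 77, 76, 76, 77, 75, 77, 76, 76, 76] [76, 77, 76, 76, 76, 75, 77, 76, 76, 71, 51, 34, 31, 30, 32, 30, 31, 33, 45, 92, 112, 111, 108, 92]
195 [110, 110, 110, 111, 110, 110, 110, 109, 110, 95, 81, 78, 77, 76, 77, 77, 77, 77, 77, 77, 77, 77, 76, 77] [77, 77, 76, 77, 77, 77, 76, 77, 77, 77, 75, 70, 97, 108, 113, 113, 113, 113, 113, 114, 114, 114, 113, 114]
205 [112, 112, 111, 112, 112, 111, 111, 110, 104, 86, 77, 77, 78, 77, 78, 78, 77, 78, 77, 78, 77, 77, 77, 77] [78, 77, 77, 78, 78, 77, 77, 78, 77, 77, 78, 78, 98, 110, 115, 113, 113, 113, 113, 113, 113, 114, 113, 113]
210 [111, 111, 112, 113, 113, 112, 112, 112, 91, 81, 78, 78, 78, 77, 78, 78, 78, 77, 79, 76, 78, 77, 78, 77] [77, 77, 78, 77, 79, 78, 77, 78, 78, 78, 78, 77, 92, 107, 114, 115, 113, 113, 114, 113, 114, 113, 114, 114]
214 [113, 113, 112, 112, 112, 112, 111, 111,
[... 1399 characters left out ...]
98, 98, 102, 106, 95, 54, 56, 91, 102, 83, 83, 83, 82, 83, 84, 83, 86]
239 [82, 82, 82, 82, 83, 77, 47, 40, 37, 76, 101, 109, 97, 97, 97, 98, 86, 50, 43, 41, 42, 41, 41, 42] [43, 43, 43, 63, 86, 98, 97, 98, 98, 105, 112, 96, 54, 41, 49, 79, 101, 83, 83, 83, 82, 83, 82, 84]
241 [82, 82, 83, 82, 80, 72, 37, 39, 39, 59, 88, 111, 98, 98, 98, 98, 90, 65, 50, 47, 50, 48, 48, 48] [44, 44, 44, 70, 93, 99, 98, 98, 100, 106, 107, 84, 51, 43, 40, 65, 89, 83, 84, 83, 83, 83, 83, 83]
243 [82, 82, 82, 84, 73, 43, 38, 38, 38, 88, 150, 187, 161, 146, 141, 140, 139, 139, 140, 141, 141, 140, 140, 140] [124, 127, 128, 129, 129, 129, 130, 130, 157, 176, 173, 116, 59, 44, 42, 55, 79, 104, 86, 83, 84, 83, 83, 83]
```

Request:
step_arm:
  plan:
    - [[-33, 0, 0, 0, 0], [-66, 0, 0, 0, 0], [-66, 0, -35, 0, 0], [-66, 0, -70, 0, 0], [-66, 0, -77, 0, 0], [-66, 0, -77, 0, 0]]

```text
time: 25.12
tool_pos: [0.5776, 0.1373, 0.1133]
ee_rot: [3.14, 0.01, -0.026]
wrist_force: [-0.1, 0.4, 0.5]
width: 0.0004
```

Request:
step_arm:
  plan:
    - [[10, 0, 0, 0, 0], [20, 0, 0, 0, 0], [25, 0, 0, 0, 0], [29, 0, 0, 0, 0], [29, 0, 0, 0, 0]]

```text
time: 25.53
tool_pos: [0.6108, 0.1377, 0.1191]
ee_rot: [-3.141, -0.001, -0.026]
wrist_force: [-0.8, 0.6, 0.1]
width: 0.0005
```

Request:
step_arm:
  plan:
    - [[2, 0, 0, 0, 0], [2, 0, 0, 0, 0]]

```text
time: 25.7
tool_pos: [0.6117, 0.1378, 0.1185]
ee_rot: [3.142, 0.0, -0.026]
wrist_force: [-1.2, -0.2, 1.4]
width: 0.0001
```

Request:
step_arm:
  plan:
    - [[2, 0, 0, 0, 0], [2, 0, 0, 0, 0]]

```text
time: 25.87
tool_pos: [0.6133, 0.1378, 0.1183]
ee_rot: [3.142, 0.001, -0.026]
wrist_force: [-3.2, -0.9, 1.4]
width: 0.0005
```

Request:
step_arm:
  plan:
    - [[2, 0, 0, 0, 0], [2, 0, 0, 0, 0]]

```text
time: 26.03
tool_pos: [0.6137, 0.1379, 0.1185]
ee_rot: [3.141, 0.005, -0.026]
wrist_force: [-6.6, -0.3, 4.7]
width: 0.0005
```

Request:
step_arm:
  plan:
    - [[2, 0, 0, 0, 0], [4, 0, 0, 0, 0], [4, 0, 0, 0, 0]]

```text
time: 26.28
tool_pos: [0.6148, 0.1379, 0.1195]
ee_rot: [3.141, 0.011, -0.025]
wrist_force: [-17.1, -0.5, 10.4]
width: 0.0005
```

Request:
step_arm:
  plan:
    - [[-5, 0, 0, 0, 0], [-15, 0, 0, 0, 0], [-30, 0, 0, 0, 0], [-45, 0, 40, 0, 0], [-45, 0, 80, 0, 0], [-35, 0, 85, 0, 0], [0, 0, 85, 0, 0], [27, 0, 81, 0, 0]]

```text
time: 26.95
tool_pos: [0.6493, 0.138, 0.2028]
ee_rot: [-3.141, -0.008, -0.026]
wrist_force: [0.1, 0.2, -0.4]
width: 0.0003
```

Request:
step_arm:
  plan:
    - [[0, 0, 0, 0, 0], [0, 0, 0, 0, 0]]

```text
time: 27.12
tool_pos: [0.6474, 0.1374, 0.197]
ee_rot: [3.141, 0.002, -0.027]
wrist_force: [0.0, -0.5, -0.1]
width: 0.0006
```

```bash
cat > chk.py <<'E'
from h import *
cw,W,o=snap('wrist');g=cv2.cvtColor(W,cv2.COLOR_BGR2GRAY).astype(int);print(o['tool_pos'],o['wrist_force'])
D=np.array([.6567,.1367,0]);Rd=R.from_euler('z',-.026).as_matrix();b=R.from_euler('y',-35,degrees=True).as_matrix()
def bay(*p): return Rd@(b@np.array(p)+[.05,0,.042])+D
u=[proj(cw,bay(*p))[0].round(1) for p in((.0255,.01,.062),(.02,.01,.12),(.02,.028,.12),(.02,-.028,.12),(-.02,.01,.12))];print(u)
k=int(u[1][0]);r=int(u[1][1]);print('lip',int(u[0][1]),g[int(u[0][1])-8:int(u[0][1])+8,k].tolist());print('top rows from',r-10,g[r-10:r+40,k].tolist())
print(g[r,int(u[2][0])-8:int(u[2][0])+8].tolist(),g[r,int(u[3][0])-8:int(u[3][0])+8].tolist())
E
python3 chk.py
```

```text
[0.64735037 0.13741456 0.19696811] [ 0.01647884 -0.50251275 -0.09170618]
[array([305.9, 156.3]), array([304.5, 214. ]), array([280.9, 214. ]), array([354.4, 213.9]), array([305.9, 241.4])]
lip 156 [23, 27, 32, 30, 31, 32, 33, 40, 68, 74, 75, 75, 75, 74, 74, 74]
top rows from 204 [76, 75, 76, 75, 75, 76, 76, 76, 77, 75, 76, 76, 76, 77, 81, 88, 94, 93, 57, 37, 34, 36, 35, 34, 34, 37, 37, 36, 37, 36, 38, 45, 62, 80, 79, 80, 80, 79, 81, 80, 79, 79, 80, 79, 80, 79, 81, 80, 80, 79]
[110, 111, 110, 110, 110, 109, 110, 109, 101, 84, 77, 77, 77, 77, 77, 76] [77, 77, 77, 76, 77, 76, 104, 110, 112, 111, 111, 111, 111, 111, 111, 111]
```

Run:
```python
from h import *
from scipy.optimize import least_squares
s=cams.snapshot('wrist');cw=cam(s,{'tool_pos':np.array([.64567,.13760,.19210]),'ee_rot':np.array([3.141,.003,-.026])})
D=np.array([.6567,.1367,0]);Rd=R.from_euler('z',-.026).as_matrix();b=R.from_euler('y',-35,degrees=True).as_matrix()
E=[(165,284,348.5),(180,282.4,350),(195,281.1,351.6),(205,280.8,351.9),(210,280,352.1),(214,279.9,352.6),(217,279.7,352.8)]
zz=np.linspace(.02,.125,200)
def F(v,full=False):
    x,y,s,t,yaw=v;M=R.from_euler('zy',[yaw,-t]).as_matrix()
    def P(l): return (np.atleast_2d(l)@M.T+[x,y,s])@b.T@Rd.T+(Rd@[.05,0,.042]+D)
    r=[]
    for Y,k in((.028,1),(-.028,2)):
        q=proj(cw,P(np.c_[0*zz+.02,0*zz+Y,zz]))
        i=np.argsort(q[:,1]);r+=[np.interp(e[0],q[i,1],q[i,0])-e[k] for e in E]
    r.append(proj(cw,P((.02,0,.12)))[0,1]-218)
    return np.array(r)
print('home',F([0]*5).round(1))
for pr in ([.002,.002,.004,.05,.03],[.002,.002,.0005,.1,.03],[.002,.002,.01,.01,.03]):
    q=least_squares(lambda v:np.r_[F(v)/.5,v/np.array(pr)],[0]*5);print(pr,(q.x*[1e3,1e3,1e3,57.3,57.3]).round(2),q.fun[:15].round(1))
```

```text
home [ 0.8  0.9  0.9  0.3  0.6  0.4  0.3  2.   2.   2.   2.7  2.9  2.8  2.9
 -4.1]
[0.002, 0.002, 0.004, 0.05, 0.03] [-0.22  1.13 -1.2   2.65  0.24] [-0.1  0.4  0.5 -0.6  0.2 -0.2 -0.3 -0.  -0.3 -0.9  0.2  0.6  0.2  0.3
  0. ]
[0.002, 0.002, 0.0005, 0.1, 0.03] [-0.73  1.12 -0.32  2.08  0.27] [-0.2  0.3  0.3 -0.8 -0.  -0.5 -0.5  0.  -0.2 -0.7  0.4  0.8  0.5  0.6
  0.6]
[0.002, 0.002, 0.01, 0.01, 0.03] [-3.34  1.12  0.06  0.69  0.26] [ 0.2  0.5  0.4 -0.8 -0.1 -0.5 -0.7 -0.3 -0.4 -0.8  0.4  0.9  0.6  0.7
 -0. ]
```

Request:
step_arm:
  plan:
    - [[0, 0, 35, 0, 30], [-20, 10, 70, 0, 60], [-55, 30, 75, 0, 100], [-90, 50, 75, 0, 100], [-125, 72, 75, 0, 100], [-155, 92, 75, 0, 100], [-173, 102, 75, 0.008, 100], [-173, 102, 70, 0.008, 100]]

```text
time: 27.88
tool_pos: [0.4701, 0.242, 0.2725]
ee_rot: [-3.138, -0.005, -0.013]
wrist_force: [1.2, -0.5, 1.0]
width: 0.0503
```

Request:
step_arm:
  plan:
    - [[0, 0, 0, 0, 100], [0, 0, 0, 0, 100], [0, 0, 0, 0, 100]]

```text
time: 28.13
tool_pos: [0.4743, 0.239, 0.2689]
ee_rot: [3.141, -0.0, -0.02]
wrist_force: [-1.0, -0.8, -0.5]
width: 0.0707
```

Run:
```python
from h import *
cw,W,o=snap('wrist');g=cv2.cvtColor(W,cv2.COLOR_BGR2GRAY);print(o['tool_pos'],o['ee_rot'],o['width'])
u=proj(cw,[.4742,.2394,.208])[0];print(u)
x,y=int(u[0])-30,int(u[1])-30
m=(g[y:y+60,x:x+60]<50).astype(np.uint8);n,l,s,c=cv2.connectedComponentsWithStats(m)
for i in range(1,n):
    if s[i,4]>100: print(s[i],c[i]+[x,y],atz(cw,c[i]+[x,y],.207).round(4))
```

```text
[0.47433912 0.23895533 0.26888853] [ 3.14105116e+00 -8.79285821e-05 -1.95415636e-02] 0.07072646985438169
[316.42759643 216.22581803]
[ 17  16  27  27 518] [316.77799228 214.69305019] [0.4752 0.2391 0.207 ]
```

Request:
step_arm:
  plan:
    - [[0, 0, -30, 0, 100], [0, 0, -60, 0, 100], [0, 0, -75, 0, 100], [0, 0, -80, 0, 70], [0, 0, -80, 0, 0], [0, 0, -80, 0, 0], [0, 0, -80, 0, 0], [0, 0, -80, 0, 0]]

```text
time: 28.85
tool_pos: [0.4749, 0.24, 0.191]
ee_rot: [-3.14, -0.003, -0.019]
wrist_force: [-0.6, -0.0, -0.4]
width: 0.064
```

Request:
step_arm:
  plan:
    - [[0, 0, 0, 0, 0], [0, 0, 0, 0, 0], [0, 0, 0, 0, 0], [0, 0, 0, 0, 0], [0, 0, 0, 0, 0], [0, 0, 0, 0, 0]]

```text
time: 29.35
tool_pos: [0.4737, 0.2396, 0.1891]
ee_rot: [3.141, 0.0, -0.018]
wrist_force: [0.1, -1.1, 0.5]
width: 0.0243
```

Request:
step_arm:
  plan:
    - [[0, 0, 0, 0, 0], [0, 0, 0, 0, 0], [2, 0, 4, 0, 0], [5, 0, 8, 0, 0], [8, 0, 11, 0, 0], [9, 0, 12.5, 0, 0], [9, 0, 12.5, 0, 0]]

```text
time: 29.93
tool_pos: [0.4832, 0.2396, 0.2015]
ee_rot: [3.141, 0.0, -0.018]
wrist_force: [0.2, -0.9, -3.8]
width: 0.0224
```

Request:
step_arm:
  plan:
    - [[0.7, -14.5, 0, 0.12, 0], [3, -28.7, 0, 0.24, 0], [7.1, -42.5, 0, 0.36, 0], [12.8, -55.8, 0, 0.48, 0], [20, -68.3, 0, 0.6, 0], [28.7, -79.8, 0, 0.72, 0], [38.7, -90.2, 0, 0.84, 0], [49.8, -99.3, 0, 0.96, 0]]

```text
time: 30.6
tool_pos: [0.5328, 0.1397, 0.2014]
ee_rot: [-3.141, 0.0, 0.947]
wrist_force: [1.6, 0.3, -4.8]
width: 0.0224
```

Request:
step_arm:
  plan:
    - [[12.2, -7.8, 0, 0.12, 0], [25.2, -14, 0, 0.24, 0], [38.9, -18.6, 0, 0.36, 0], [53, -21.6, 0, 0.48, 0], [60, -22.4, 0, 0.54, 0], [67.4, -22.8, 0, 0.6, 0], [68, -22.8, 0, 0.6, 0], [68, -22.8, 0, 0.6, 0]]

```text
time: 31.27
tool_pos: [0.6013, 0.1167, 0.2017]
ee_rot: [3.14, 0.001, 1.539]
wrist_force: [1.6, -2.4, -0.8]
width: 0.0228
```

Request:
step_arm:
  plan:
    - [[1, -2, -4, 0, 0], [1, -4, -8, 0, 0], [1, -6, -11, 0, 0], [1, -8, -13.5, 0, 0], [1, -8, -13.5, 0, 0], [1, -8, -13.5, 0, 0]]

```text
time: 31.77
tool_pos: [0.6014, 0.1085, 0.1897]
ee_rot: [3.14, 0.002, 1.54]
wrist_force: [-0.5, -5.6, 4.1]
width: 0.0223
```

Request:
step_arm:
  plan:
    - [[0, 0, 0, 0, 40], [0, 0, 0, 0, 60], [0, 0, 0, 0, 70], [0, 0, 0, 0, 80], [0, 0, 0, 0, 80], [0, 0, 0, 0, 80]]

```text
time: 32.27
tool_pos: [0.6015, 0.11, 0.1879]
ee_rot: [-3.141, -0.0, 1.542]
wrist_force: [-0.5, 0.4, 0.8]
width: 0.059
```

Request:
step_arm:
  plan:
    - [[0, 0, 20, 0, 90], [0, 0, 50, 0, 100], [0, 0, 90, 0, 100], [0, -2, 130, 0, 100], [-2, -5, 135, 0, 100], [-2, -5, 135, 0, 100], [-2, -5, 135, 0, 100]]

```text
time: 32.85
tool_pos: [0.5997, 0.1047, 0.3228]
ee_rot: [3.141, -0.0, 1.542]
wrist_force: [1.3, -0.4, -0.1]
width: 0.094
```

Run:
```python
from h import *
cw,W,o=snap('wrist');g=cv2.cvtColor(W,cv2.COLOR_BGR2GRAY);print(o['tool_pos'],o['ee_rot'],o['wrist_force'])
cv2.imwrite('pics/r10w.png',W)
W1=cv2.imread('pics/w1.png')
u=proj(cw,[.601,.1085,.207])[0];print(u)
x,y=int(u[0])-30,int(u[1])-30
m=(g[y:y+60,x:x+60]<50).astype(np.uint8);n,l,s,c=cv2.connectedComponentsWithStats(m)
for i in range(1,n):
    if s[i,4]>100: print(s[i],c[i]+[x,y],atz(cw,c[i]+[x,y],.207).round(4))
# reference: same on the first shut picture
g1=cv2.cvtColor(W1,cv2.COLOR_BGR2GRAY)
s=cams.snapshot('wrist');c1=cam(s,{'tool_pos':np.array([.59886,.10372,.32256]),'ee_rot':np.array([-3.13215,.00176,1.53995])})
m=(g1[163:225,290:350]<50).astype(np.uint8);n,l,s,c=cv2.connectedComponentsWithStats(m)
for i in range(1,n):
    if s[i,4]>100: print('ref',s[i],c[i]+[290,163],atz(c1,c[i]+[290,163],.207).round(4))
# free end of bar / keeper compare via second camera
ct,T,_=snap('top');cs,S,_=snap('scene')
T0=cv2.imread('pics/top0.png');S0=cv2.imread('pics/scene0.png')
d=np.abs(S.astype(int)-S0).sum(2);ys,xs=np.where(d[215:345,305:390]>90);print('scene diff px in gate area',len(ys), (xs.min()+305,xs.max()+305,ys.min()+215,ys.max()+215) if len(ys) else '')
d=np.abs(T.astype(int)-T0).sum(2)
for n,(a,b2,cx,dx) in dict(motor=(238,265,345,378),wheel=(165,195,360,390),beam=(158,217,424,446)).items(): print(n,(d[a:b2,cx:dx]>60).sum())
```

```text
[0.59965993 0.10467799 0.32282962] [ 3.14115555e+00 -2.10205177e-04  1.54171431e+00] [ 1.27721857 -0.3883926  -0.06337301]
[317.80565417 195.04804309]
[ 47   0  13   9 109] [340.18348624 168.70642202] [0.6233 0.1342 0.207 ]
[ 20  18  23  23 406] [317.93842365 194.48275862] [0.6011 0.1091 0.207 ]
ref [ 19  19  23  23 381] [320.02624672 193.23097113] [0.6013 0.1092 0.207 ]
scene diff px in gate area 685 (np.int64(311), np.int64(345), np.int64(215), np.int64(307))
motor 699
wheel 604
beam 1239
```

Run:
```python
from h import *
ct,T,_=snap('top');T0=cv2.imread('pics/top0.png');cs,S,_=snap('scene');S0=cv2.imread('pics/scene0.png')
for I0,I,B in ((T0,T,dict(motor=(345,238,36,28),wheel=(360,165,30,30),beam=(424,158,24,60))),(S0,S,dict(motor=(322,172,30,36),wheel=(256,198,30,28),beam=(226,166,56,24),gate=(312,218,30,50),gate2=(340,240,40,100)))):
  for n,(x,y,w,h) in B.items():
    r=cv2.matchTemplate(I[y-15:y+h+15,x-15:x+w+15],I0[y:y+h,x:x+w],cv2.TM_CCOEFF_NORMED);_,m,_,l=cv2.minMaxLoc(r);print(n,(l[0]-15,l[1]-15),round(m,2),I[y:y+h,x:x+w].mean().round(),I0[y:y+h,x:x+w].mean().round())
```

```text
motor (0, 0) 1.0 159.0 127.0
wheel (0, 0) 1.0 146.0 116.0
beam (0, 0) 1.0 190.0 152.0
motor (0, 0) 0.57 84.0 108.0
wheel (0, 0) 1.0 128.0 120.0
beam (0, 0) 1.0 177.0 166.0
gate (0, 0) 0.97 127.0 119.0
gate2 (0, 0) 0.99 129.0 122.0
```

```bash
python3 -c "
from bench import robot
o=robot.get_obs();print(o['time'],o['tool_pos'],o['wrist_force']);print(robot.close_job())"
```

```text
33.15 [0.5991558  0.10469889 0.32102139] [0.60108651 0.28122415 0.86655402]
the job is handed in; nothing more can be done
None
```

I handed the job in at 33 s: the pack is in the bay, the gate is shut and the latch bar is down. Handing in gave no verdict, and the pack's tilt and the ball's click are inferred rather than read directly.

**What I did:**
- I lifted the latch by its knob and swung the gate to about 90°, then gripped the pack across its 56 mm sides.
- The tool can only point straight down. I tipped the pack in the grip by pressing its foot on the bay's front lip, because an earlier try against the desk mostly slid. The first entry then caught on the back lip; I backed off, shifted about 4 mm and pushed it home.
- I released the pack and nudged its top towards the bay with up to 17 N. I then swung the gate shut with the bar lifted, lowered the bar and let go.

**Last checks:**
- **Pack depth:** it hit a hard stop at about 29 N along the insertion line. Just before that, the sideways force from the ball dropped, which I take as the click. The wrist-camera fit puts it within about 1 mm of home in depth and about 1 mm off in y.
- **Pack tilt:** the fit also shows it leaning about 2–2.6° more than the bay, which is inside the 4° limit but not clean. Its top edge sat in the same place in the picture after the nudge. An alternative fit gave 0.7° of tilt with a 3.3 mm shift in x, close to the 4 mm limit.
- **Gate and latch:** the knob is within 0.3 mm of its first shut position, and the gate matches its starting scene-camera image.
- **Bystanders:** motor, wheel and beam show no shift in the top camera. The scene-camera match on the motor was poor (0.57), perhaps because the arm was in the way.
- **Arm:** clear of everything, with no load on the wrist.

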